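# Test-run the sole sander

### The arm

A 6-joint arm with a two-finger parallel gripper is mounted at the origin on the work surface. World frame = base frame: x ahead of the robot, y to its left, z up, the work surface at z = 0. Lengths are in mm, angles in rad, forces in N, time in s.
With the tool pointing down it reaches from about 350 to 875 mm from the base axis. Payload 4.2 kg.
Tool frame: the origin (TCP) lies at the very end of the fingers, on their centre line; the grasp point (between the pads) lies 19 mm behind it; z points along the fingers, y is the line along which they close (so a half turn about z gives the same grasp; the last joint's range is limited). The gripper opens to 87 mm and grips with 3 to 60 N. Pads are 19 mm wide; open, the fingers measure 117 mm over their backs; the gripper's body (75 mm by 190 mm) begins 51 mm behind the grasp point.
Start: joints at [1.37, 0.385, 0.008, 0, -1.194, -0.259], TCP at [277.322, 560.082, 222.55] pointing down, gripper open.
Joint ranges: [-3.14, 3.14], [-1.21, 2.06], [-1.07, 1.41], [-3.16, 2.05], [-2.99, -0.16], [-3.1, 3.1]. Speed limits (rad/s): [2.79, 2.79, 3.14, 3.14, 3.14, 3.14].

### API

Orientations are given as a rotation vector (axis times angle).
In Python, from rig import r gives the robot as it stands.
- The arm moves only by the tool shift_gripper, called as name(argument=value, ...), one argument or row to a line, values as JSON. Schema: {"type":"object","properties":{"segments":{"type":"object","properties":{"motion":{"type":"array","items":{"type":"array","items":{"type":"number"},"minItems":6,"maxItems":6},"minItems":1,"maxItems":20}},"additionalProperties":false,"required":["motion"]},"aperture":{"type":"number"},"grip_force":{"type":"number"},"only":{"type":"string"},"quiet":{"type":"boolean"},"lines":{"type":"string"}},"required":["segments"],"additionalProperties":false}. segments is an object whose key "motion" holds a list of rows, 1 to 20 of them, each of 6 numbers: dx, dy, dz in units of 100 mm, then a rotation vector rx, ry, rz in rad; each row shifts and turns the commanded pose from where the row before left it, along the tool's axes as they then stand; what a row does not reach is not made up. A row lasts 1/8 s, in which the tool goes at most 62.5 mm and 0.188 rad, less where a joint would pass 70% of its speed; a pose out of reach is approached as far as the arm can. aperture is the opening from 0.0 (shut) to 1.0 (fully open), set as the call begins (left out keeps the last). The fingers move at their own pace and stop on an object; grip_force is the grip in N (left out, the last holds). Time passes only in rows, so rows that do not move let the fingers close. The tool returns the time, the measured TCP pose, the force, the opening and the grip force at its end. only (a regular expression) keeps the lines of the reply that match it, lines (a string "A,B") keeps lines A to B, and quiet returns only ok. Input that does not fit is refused with a message, and nothing moves.
- r.get_obs(): the state, without advancing time (a new reading comes with each control period).
- r.capture(name): name is "scene" or "side" or "wrist"; returns the picture (420x560x3 uint8, blue, green, red); there is no depth.
- r.camera_params(name): a dict with "intrinsics" (3x3 intrinsics, pixels), "view" (4x4, takes a point from world to camera coordinates). Camera axes: x right, y up, looking along -z (the intrinsics and any distortion apply to the point x, -y, -z); pixel columns grow to the right and rows downward; lengths in mm; the calibration is good to about 2 mm. A picture is of the moment at which its call begins: read the wrist's pose just before it. camera_params takes no time and is no camera call; for the wrist camera it gives the pose at the moment of the call.
- r.close_job(): hands the job in; it is judged then, once.
The state is a dict: "t": time; "joint_pos": joint angles; "dq": joint speeds; "effort": joint torques, N m; "tcp_pos": TCP position; "orientation": TCP orientation; "ft_force": force on the tool from outside, world axes, zero at the start; "moment": the same for the moment, N m; "opening": opening from 0.0 (shut) to 1.0 (fully open); "finger_force": force on a finger pad.
Only numpy, scipy, OpenCV 4.12 (cv2) and the standard library are available. Lean on these libraries where they do the work, as an engineer would, in place of code of your own. Each camera call takes 0.05 s, during which the arm holds its last target. There are 200 camera calls.

### The job

The hand sander with the blue sanding drum has just been fitted with a fresh drum and needs a test run in its stand. Flip its red lock-off lever fully forward towards the drum, then squeeze its black paddle flat against the body, keep it squeezed for a good second or two, and let go so that the paddle springs back out, leaving the lever forward. Do not touch the similar machine with the cream felt polishing cone.

Things in the scene. Friction and masses are not known exactly. Their poses are not given: they have to be found in the camera images.
- sander: Slim cordless sander, level, fixed in a low stand; blue drum at the nose, black battery at the tail. Origin on the bench under the green grip; x to the nose (roughly away from the robot, up to 25 deg off), y to the paddle side, z up. In mm: grip x -95 to 90, y -19 to 19, z 48 to 92; battery x -152 to -92, top 100; drum x 132 to 166, 66 across; stand plate 90 wide, 12 thick.
- sander_squeeze (a point): Place to squeeze, in the sander's frame at x 5, y 5, z 70 mm, axes as the sander's: the middle between the bare side of the grip (y -19) and the outside of the paddle when fully in (y 29). Close along y, one finger on each. 60 mm across with the paddle out, 48 mm fully squeezed. Free space on both sides and above, down to the stand plate.
- sander_paddle (a joint): Black paddle on the sander's +y side: upright bar 143 long, 8 thick, z 52 to 80 mm, hinged on a vertical pin at its tail end (x -75, y 21), free end near the lever. Rad: 0 = sprung out, 0.16 = flat on the body (13 mm travel at the squeezing place; spring 2 N at first, 5 N fully in). The lever's steel tail blocks it until the lever passes 1.1 rad.
- sander_lock (a joint): Red lever on top of the sander: 10 thick, 18 wide (y -5 to 13 mm), reaching 34 mm from a level cross pin at x 62, z 96. Rad: 0 = locked, leaning back to the tail (upper end x 43, z 124); 1.3 = forward at its stop, leaning to the drum (upper end x 84, z 122). Starts at 0 to 0.15. Push its back towards the drum with 1 to 2 N; it stays where left.
- polisher: The other machine, not to be touched: same stand, green grip, paddle, red lever, size and frame, but a cream felt cone (72 mm across) at the nose; left or right of the sander, nose away from the robot. Between the two, unlisted: a white glue pot with yellow spout (72 mm square, 136 tall) farther off and a flat polish tin (72 across, 26 tall) nearer the robot.

How it is judged (in metres and radians):
On the way, in this order (a step that is already met when the one before it is completed fails the run):
1. the sander's lock-off lever is flipped forward while the paddle is still out (value of joint sander_lock above 1.1 rad and value of joint sander_paddle below 0.05 rad), for 0.1 s.
2. the paddle is squeezed against the body and kept so for 0.8 s, lever forward (value of joint sander_paddle above 0.11 rad and value of joint sander_lock above 1.1 rad), for 0.8 s.
At the end, for the whole second after the job is handed in: the sander's lever is forward (above 1.1 of 1.3 rad) and its paddle has sprung back out (below 0.03 rad), after having been squeezed in (above 0.11 of 0.16 rad) for at least 0.8 s with the lever forward (value of joint sander_lock above 1.1 rad and value of joint sander_paddle below 0.03 rad); the robot touches nothing.
It fails at once if the polisher is touched (over 1 N) (contact force between any of the arm, the fingers and polisher above 1 N).
It also fails if it takes over 40 s, if anything falls off the work surface, if the arm or the gripper's body presses on something with over 40 N, if the wrist force passes 120 N, or if a joint passes its speed limit or range.

## Working session

There is one attempt and no reset: what is moved stays moved. The work goes in short steps, Python scripts to look and compute and a tool call to move; the robot and the scene stay as the last step left them, time stands still between calls to the robot, and variables do not carry over. Pictures are saved under pics/ and viewed, at most 10 in all, crops included, and the job is handed in when it is done.

```bash
ls; mkdir -p pics
```

Run:
```python
from rig import r
import cv2,numpy as np
a=r.capture("scene");b=r.capture("side")
cv2.imwrite("pics/scene0.png",a);cv2.imwrite("pics/side0.png",b)
for n in("scene","side","wrist"):
    p=r.camera_params(n);print(n,p.keys(),np.round(p["intrinsics"],1).tolist(),np.round(np.linalg.inv(p["view"])[:3],3).tolist())
o=r.get_obs();print(o)
```

```text
pics
rig.py
scene dict_keys(['intrinsics', 'view']) [[408.4, 0.0, 272.5], [0.0, 408.4, 213.9], [0.0, 0.0, 1.0]] [[-0.199, -0.655, 0.729, 1004.947], [0.98, -0.141, 0.141, 103.48], [0.011, 0.742, 0.67, 544.694]]
side dict_keys(['intrinsics', 'view']) [[398.7, 0.0, 284.3], [0.0, 398.7, 208.5], [0.0, 0.0, 1.0]] [[0.734, 0.366, -0.572, 108.561], [-0.679, 0.365, -0.637, -461.837], [-0.024, 0.856, 0.517, 448.238]]
wrist dict_keys(['intrinsics', 'view']) [[326.8, 0.0, 280.8], [0.0, 326.8, 203.8], [0.0, 0.0, 1.0]] [[-0.446, 0.852, 0.274, 352.866], [-0.895, -0.426, -0.132, 523.03], [0.004, -0.304, 0.953, 384.853]]
{'t': 0.1, 'joint_pos': array([ 1.36960194e+00,  3.85477613e-01,  6.78954888e-03, -4.45815027e-04,
       -1.19405721e+00, -2.58595653e-01]), 'dq': array([ 0.00094462, -0.000143  ,  0.00367784,  0.00117053, -0.00215713,
       -0.00071237]), 'effort': array([-9.47274566e-04, -3.91687775e+01,  1.87936914e+01,  4.23200905e+00,
        1.34996069e-02, -7.56611030e-05]), 'tcp_pos': array([277.09446888, 559.60905399, 221.57924189]), 'orientation': array([ 3.05697102e+00, -7.15696041e-01, -5.62450843e-04]), 'ft_force': array([-0.08299114,  1.07112344,  0.18948145]), 'moment': array([ 0.01117668,  0.01772062, -0.03357629]), 'finger_force': 0.0, 'opening': 1.0001844550304446}
```

View pics/scene0.png

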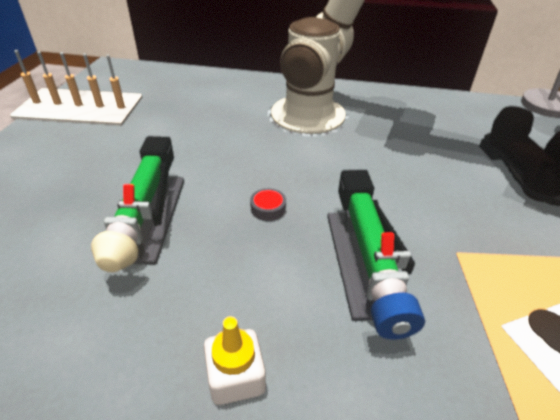

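View pics/side0.png

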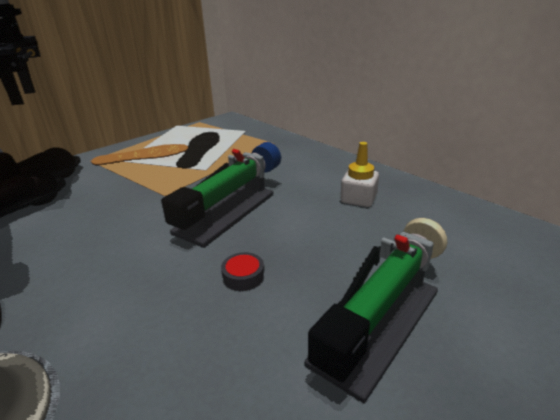

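The scene view shows the sander on the right, with its drum at about (397,315) and its red lever at (388,243). The polisher is on the left, with its cone at (115,250). In the side view the sander is upper middle, with the drum at (266,155) and the lever at (238,156). I'll triangulate roughly first, then refine with the wrist camera.

Create h.py:
```python
import cv2,numpy as np
from rig import r
HSV=dict(red=[((0,150,90),(8,255,255)),((172,150,90),(180,255,255))],green=[((45,120,40),(80,255,255))],blue=[((100,150,50),(125,255,255))])
def blobs(img,c,mn=25):
    h=cv2.cvtColor(img,cv2.COLOR_BGR2HSV)
    m=sum(cv2.inRange(h,a,b) for a,b in HSV[c])
    n,l,s,ce=cv2.connectedComponentsWithStats(m)
    return [(s[i,4],ce[i],s[i,:4],(l==i).astype(np.uint8)) for i in np.argsort(-s[:,4]) if i and s[i,4]>mn]
def ray(p,uv):
    K=p["intrinsics"];M=np.linalg.inv(p["view"])
    d=np.linalg.inv(K)@[uv[0],uv[1],1];d=M[:3,:3]@(d*[1,-1,-1]);return M[:3,3],d/np.linalg.norm(d)
def plane(p,uv,z):
    o,d=ray(p,uv);return o+d*(z-o[2])/d[2]
def proj(p,X):
    c=(p["view"]@np.append(X,1))[:3]*[1,-1,-1];q=p["intrinsics"]@c;return q[:2]/q[2]
def tri(rs):
    A=0;b=0
    for o,d in rs:
        P=np.eye(3)-np.outer(d,d);A=A+P;b=b+P@o
    X=np.linalg.solve(A,b);return X,[np.linalg.norm(np.cross(X-o,d)) for o,d in rs]
```

Run:
```python
from h import *
np.set_printoptions(precision=1,suppress=True)
P={n:r.camera_params(n) for n in("scene","side")}
I={n:cv2.imread(f"pics/{n}0.png") for n in P}
for n in P:
    for c in HSV:
        for b in blobs(I[n],c): print(n,c,b[0],b[1],b[2])
def near(n,c,uv): return min(blobs(I[n],c),key=lambda b:np.hypot(*(b[1]-uv)))
for c,a,b in(("red",(388,243),(238,156)),("green",(370,230),(230,180)),("blue",(397,315),(266,155))):
    print(c,*tri([ray(P["scene"],near("scene",c,a)[1]),ray(P["side"],near("side",c,b)[1])]))
```

```text
scene red 432 [267.8 199.2] [254 190  29  19]
scene red 284 [387.7 242.8] [381 231  14  25]
scene red 183 [128.3 193.9] [123 184  11  20]
scene green 1906 [368.5 230.7] [349 192  48  84]
scene green 972 [146.5 177.2] [131 155  30  46]
scene green 181 [128.6 212.2] [115 208  26  14]
scene blue 1604 [12.5 33.3] [ 0  0 35 71]
scene blue 1230 [394.5 310.5] [373 294  50  43]
side red 585 [241.9 265. ] [225 254  34  23]
side red 67 [400.8 238.4] [395 235  13   8]
side red 29 [235.6 150.9] [232 149  10   6]
side green 2674 [384.1 285.6] [344 245  78  85]
side green 1328 [225.  181.4] [193 160  62  48]
side blue 182 [270.5 150.1] [258 143  21  18]
red [563.1 191.6 116.5] [np.float64(1.9560237608169244), np.float64(1.9560237608169855)]
green [507.  165.   77.4] [np.float64(2.9995539838675964), np.float64(2.9995539838675462)]
blue [663.8 201.8  87.8] [np.float64(2.7597858901421874), np.float64(2.75978589014217)]
```

The rows are not in the units I measure in: shifts go in units of 100 mm. I convert before sending: 26 mm is 0.26, 36 mm is 0.36.

shift_gripper(
  segments={"motion":[[0.36, 0.26, -0.03, 0, 0, 0], [0.36, 0.26, -0.03, 0, 0, 0], [0.36, 0.26, -0.03, 0, 0, 0], [0.36, 0.26, -0.03, 0, 0, 0], [0.36, 0.26, -0.03, 0, 0, 0], [0.36, 0.26, -0.03, 0, 0, 0], [0.36, 0.26, -0.03, 0, 0, 0], [0.36, 0.26, -0.03, 0, 0, 0], [0.36, 0.26, -0.03, 0, 0, 0], [0.36, 0.26, -0.03, 0, 0, 0], [0, 0, 0, 0, 0, -0.17], [0, 0, 0, 0, 0, -0.17], [0, 0, 0, 0, 0, -0.17], [0, 0, 0, 0, 0, -0.17], [0, 0, 0, 0, 0, 0], [0, 0, 0, 0, 0, 0]]},
  aperture=0,
)

```text
t: 2.1
tcp_pos: [484.4, 167.3, 252.3]
orientation: [3.123, 0.341, -0.001]
ft_force: [-0.1, 0.5, 0.2]
opening: 0.008
finger_force: 0.0
```

Run:
```python
from h import *
import pickle
np.set_printoptions(precision=2,suppress=True)
p=r.camera_params("wrist");a=r.capture("wrist");cv2.imwrite("pics/w1.png",a);pickle.dump(p,open("w1.pkl","wb"))
o=r.get_obs();print(o["tcp_pos"],o["orientation"],o["joint_pos"])
for c in HSV:
    for b in blobs(a,c): print(c,b[0],b[1],b[2])
```

```text
[484.44 167.3  252.39] [ 3.12  0.34 -0.  ] [ 0.65  0.17 -0.21 -0.   -1.19  1.14]
red 1205 [410.14 260.39] [388 242  43  39]
red 539 [277.06 101.24] [268  87  20  29]
green 5771 [284.27 156.05] [261  61  44 181]
blue 1064 [276.13   7.5 ] [243   0  70  19]
```

View pics/w1.png

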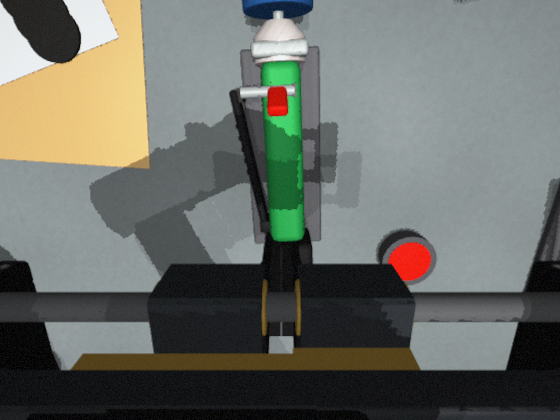

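The wrist view shows the sander grip running from (288,240) to (280,60). The lever is at (277,101), the paddle is on the left (+y), and the plate corners are near (242,50) and (320,47). I'll take a second wrist view from farther back and higher.

In the tool's units: -30 mm is -0.3, -20 mm is -0.2.

shift_gripper(
  segments={"motion":[[-0.3, -0.15, -0.2, 0, 0, 0], [-0.3, -0.15, -0.2, 0, 0, 0], [-0.3, -0.15, -0.2, 0, 0, 0], [0, 0, 0, 0, 0, 0], [0, 0, 0, 0, 0, 0]]},
  aperture=0,
)

```text
t: 2.78
tcp_pos: [386.8, 191.6, 312.3]
orientation: [-3.123, -0.344, 0.0]
ft_force: [0.0, 0.3, -0.3]
opening: 0.004
finger_force: 0.0
```

Run:
```python
from h import *
import pickle
np.set_printoptions(precision=2,suppress=True)
p=r.camera_params("wrist");a=r.capture("wrist");cv2.imwrite("pics/w2.png",a);pickle.dump(p,open("w2.pkl","wb"))
o=r.get_obs();print(o["tcp_pos"],o["orientation"])
V=[]
for k in(1,2):
    a=cv2.imread(f"pics/w{k}.png");p=pickle.load(open(f"w{k}.pkl","rb"))
    g=blobs(a,"green")[0];R=[b for b in blobs(a,"red") if b[0]>100 and b[1][0]<350][-1]
    ys=np.arange(g[2][1]+15,g[2][1]+g[2][3]-15)
    e=[np.array([np.flatnonzero(g[3][y])[[0,-1]] for y in ys])]
    e=e[0]; fl=np.polyfit(ys,e[:,0],1);fr=np.polyfit(ys,e[:,1]+1,1)
    top=R[2][1];row=np.flatnonzero(R[3][R[2][1]+2]);
    bot=R[2][1]+R[2][3];
    fy=g[2][1];
    fwd=(np.mean(np.flatnonzero(g[3][fy+2])),fy)
    lb=np.flatnonzero(R[3][bot-3]);
    V.append((p,fl,fr,fwd,(lb.mean()+.5,bot),(row.mean()+.5,top),R[1]))
    print(k,R[2],g[2],fl,fr,fwd)
for i,n in((3,"green front"),(4,"lever bottom(tail edge)"),(5,"lever top edge"),(6,"red centroid")):
    print(n,*tri([ray(v[0],v[i]) for v in V]))
# grip axis: plane through cam & each silhouette edge; axis plane= bisector; report at z=70
for v in V:
    p=v[0];out=[]
    for y in(110,200):
        d=sum(ray(p,(np.polyval(f,y),y))[1] for f in v[1:3]);d/=np.linalg.norm(d);o=ray(p,(0,0))[0]
        out.append((o+d*(70-o[2])/d[2])[:2])
        w=[(plane(p,(np.polyval(f,y),y),70)) for f in v[1:3]];print("width@70",np.linalg.norm(w[0]-w[1]))
    a,b=out;dd=a-b;print("axis",a,b,"yaw",np.degrees(np.arctan2(dd[1],dd[0])))
```

```text
[386.98 191.44 311.88] [ 3.12  0.34 -0.  ]
1 [268  87  20  29] [261  61  44 181] [ -0.02 271.23] [  0.03 298.6 ] (np.float64(280.5), np.int32(61))
2 [314   0  21  16] [305   0  37 151] [  0.02 305.02] [ -0.01 342.36] (np.float64(340.5), np.int32(0))
green front [592.79 180.65  67.35] [np.float64(15.19636070504843), np.float64(15.1963607050483)]
lever bottom(tail edge) [552.42 184.8  122.85] [np.float64(0.43059192000160434), np.float64(0.43059192000162144)]
lever top edge [576.22 188.8   83.69] [np.float64(2.053741386985168), np.float64(2.0537413869852577)]
red centroid [563.92 187.23 105.52] [np.float64(1.0830332900857729), np.float64(1.0830332900857098)]
width@70 33.04175587045441
width@70 40.59841579944457
axis [557.37 178.68] [463.95 157.56] yaw 12.736942956917249
width@70 40.43739161864516
width@70 40.31410779150251
axis [468.14 156.7 ] [359.45 127.58] yaw 14.999212977596036
```

View pics/w2.png

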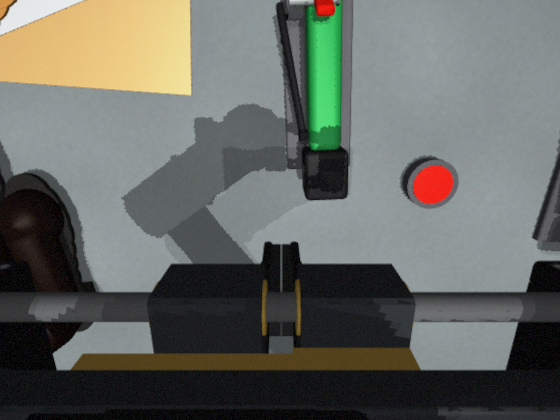

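The second view puts the grip at (325,75), the battery at (326,175) and the lever clipped at the top edge. The grip axis yaw is about 15°. I'll take a third view that gets the whole sander in frame.

shift_gripper(
  segments={"motion":[[0.3, 0.1, 0, 0, 0, 0], [0.3, 0.1, 0, 0, 0, 0], [0, 0, 0, 0, 0, -0.04], [0, 0, 0, 0, 0, 0], [0, 0, 0, 0, 0, 0]]},
  aperture=0,
)

```text
t: 3.45
tcp_pos: [449.9, 184.9, 312.0]
orientation: [3.115, 0.406, -0.002]
ft_force: [0.1, -0.5, 0.4]
opening: 0.008
finger_force: 0.0
```

Run:
```python
from h import *
import pickle
np.set_printoptions(precision=2,suppress=True)
p=r.camera_params("wrist");a=r.capture("wrist");cv2.imwrite("pics/w3.png",a);pickle.dump(p,open("w3.pkl","wb"))
o=r.get_obs();print(o["tcp_pos"],o["orientation"],o["joint_pos"])
V=[]
for k in(1,3):
    a=cv2.imread(f"pics/w{k}.png");p=pickle.load(open(f"w{k}.pkl","rb"))
    g=blobs(a,"green")[0];R=[b for b in blobs(a,"red") if b[0]>100 and b[1][0]<350][-1]
    y0=R[2][1]+R[2][3]+8;y1=g[2][1]+g[2][3]-12
    ys=np.arange(y0,y1);e=np.array([np.flatnonzero(g[3][y])[[0,-1]]+[0,1] for y in ys])
    fl=[np.polyfit(ys,e[:,j],1) for j in(0,1)]
    t,b=R[2][1],R[2][1]+R[2][3]
    m=lambda M,y:np.mean(np.flatnonzero(M[y]))+.5
    V.append((p,(m(R[3],b-3),b),(m(R[3],t+3),t),R[1]))
    gb=g[2][1]+g[2][3]
    print(k,R[2],g[2],"green tail @z92",plane(p,(m(g[3],gb-6),gb),90))
    out=[]
    for y in(y0,y1):
        rr=[ray(p,(np.polyval(f,y),y)) for f in fl];d=sum(x[1] for x in rr);o=rr[0][0]
        out.append((o+d*(70-o[2])/d[2])[:2])
        w=[plane(p,(np.polyval(f,y),y),70) for f in fl];print("width",np.linalg.norm(w[0]-w[1]))
    dd=out[0]-out[1];print("axis",*out,"yaw",np.degrees(np.arctan2(dd[1],dd[0])))
for i,n in((1,"lever tail edge"),(2,"lever front edge"),(3,"red centroid")):
    print(n,*tri([ray(v[0],v[i]) for v in V]))
```

```text
[449.8  184.99 312.24] [ 3.11  0.41 -0.  ] [ 0.72  0.09 -0.16  0.   -1.32  1.11]
1 [268  87  20  29] [261  61  44 181] green tail @z92 [423.87 146.03  90.  ]
width 38.745110872112036
width 39.33414054400053
axis [543.34 177.92] [429.49 147.59] yaw 14.918673004396867
3 [298  60  18  23] [290  38  36 163] green tail @z92 [423.09 146.15  90.  ]
width 38.55982478351397
width 39.98597309240453
axis [547.96 177.97] [432.89 147.75] yaw 14.714533453557888
lever tail edge [552.69 185.21 126.48] [np.float64(0.0165760681191828), np.float64(0.01657606811920308)]
lever front edge [576.01 190.7  101.92] [np.float64(0.2980535247511567), np.float64(0.2980535247512124)]
red centroid [564.23 188.15 113.14] [np.float64(0.08644102244649528), np.float64(0.08644102244631553)]
```

View pics/w3.png

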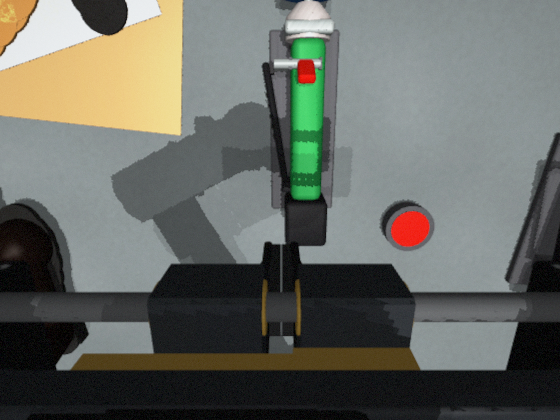

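The third view shows the whole sander: lever at (307,71), paddle at (275,125), grip end at row 201. That gives yaw 14.8° and origin (513,170), and the lever is consistent at local (43, 4.5, 126). The tool is already aligned, so I'll descend behind the lever.

Add to h.py:
```python
def local():
    o=r.get_obs();y=np.radians(14.8);c,s=np.cos(y),np.sin(y);d=o["tcp_pos"]-[513,169.7,0]
    R=np.array([[c,s],[-s,c]]);print("local",R@d[:2],d[2],"F",R@o["ft_force"][:2],o["ft_force"][2],"open",o["opening"],"ff",o["finger_force"])
```

```text
(no output)
```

shift_gripper(
  segments={"motion":[[0.12, 0.05, 0.4, 0, 0, 0], [0.12, 0.05, 0.4, 0, 0, 0], [0.12, 0.05, 0.4, 0, 0, 0], [0.12, 0.05, 0.4, 0, 0, 0], [0.12, 0.07, 0.39, 0, 0, 0], [0, 0, 0, 0, 0, 0], [0, 0, 0, 0, 0, 0]]},
  aperture=0,
)

```text
t: 4.38
tcp_pos: [515.3, 175.1, 114.9]
orientation: [-3.114, -0.408, -0.003]
ft_force: [0.9, 0.3, 0.6]
opening: 0.008
finger_force: 0.0
```

```bash
python3 -c "
from h import *
local();cv2.imwrite('pics/w4.png',r.capture('wrist'))"
```

```text
local [3.63374377 4.58158113] 114.94201759098354 F [0.90410181 0.08738161] 0.5836925139514837 open 0.008415308559746093 ff 0.0
```

View pics/w4.png

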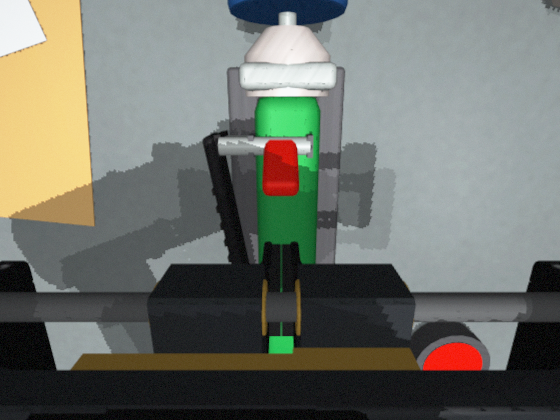

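The closed fingers at (280,255) sit directly behind the lever at (281,170). I'll push forward.

shift_gripper(
  segments={"motion":[[0.06, 0, 0.005, 0, 0, 0], [0.06, 0, 0.005, 0, 0, 0], [0.06, 0, 0.005, 0, 0, 0], [0.06, 0, 0.005, 0, 0, 0], [0.06, 0, 0, 0, 0, 0], [0.06, 0, 0, 0, 0, 0], [0.06, 0, 0, 0, 0, 0], [0.05, 0, 0, 0, 0, 0], [0.05, 0, 0, 0, 0, 0], [0, 0, 0, 0, 0, 0]]},
  aperture=0,
)

```text
t: 5.68
tcp_pos: [565.8, 188.1, 111.6]
orientation: [-3.115, -0.408, -0.002]
ft_force: [-1.4, -0.5, 0.3]
opening: 0.003
finger_force: 0.8
```

```bash
python3 -c "
from h import *
local()"
```

```text
local [55.72519884  4.3462164 ] 111.57772917303782 F [-1.48985546 -0.11357387] 0.3163265741102592 open 0.0033447502017832378 ff 0.8439468049255083
```

shift_gripper(
  segments={"motion":[[0.02, 0, 0, 0, 0, 0], [0.02, 0, 0, 0, 0, 0], [0.01, 0, 0, 0, 0, 0], [0, 0, 0, 0, 0, 0]]},
  aperture=0,
)

```text
t: 6.18
tcp_pos: [569.3, 189.0, 111.1]
orientation: [3.115, 0.407, -0.002]
ft_force: [-3.0, -0.8, -0.4]
opening: 0.002
finger_force: 1.1
```

```bash
python3 -c "
from h import *
local();a=r.capture('side');cv2.imwrite('pics/s5.png',cv2.resize(a[110:240,160:320],None,fx=4,fy=4));cv2.imwrite('pics/w5.png',r.capture('wrist'))"
```

```text
local [59.36347194  4.27004839] 111.10301813084102 F [-3.11530329 -0.02562051] -0.4023763459270879 open 0.0022493418583995188 ff 1.101568142112228
```

View pics/s5.png

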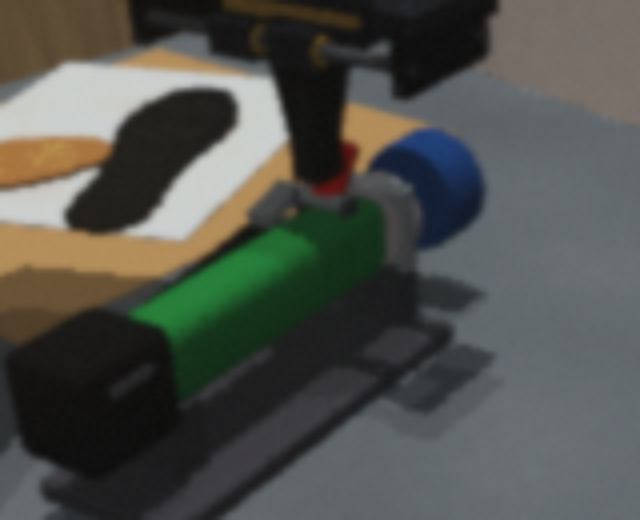

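In the side crop the lever at (350,165) leans towards the drum, with the fingers behind it at (325,150). I'll push on to the stop, watching for a force rise.

shift_gripper(
  segments={"motion":[[0.02, 0, 0, 0, 0, 0], [0.01, 0, 0, 0, 0, 0], [0, 0, 0, 0, 0, 0]]},
  aperture=0,
)

```text
t: 6.65
tcp_pos: [570.0, 189.0, 111.0]
orientation: [3.114, 0.407, -0.01]
ft_force: [-8.6, -1.2, 2.8]
opening: 0.008
finger_force: 4.2
```

```bash
python3 -c "
from h import *
local()"
```

```text
local [60.03119407  4.10864838] 110.97619895282034 F [-8.63648543  0.9970352 ] 2.7575360617841054 open 0.007733013457996311 ff 4.215774019248784
```

The force rose to 8.6 N and the arm stalled at local x 60, which matches the expected stop. I'll back off, rise and check the lever.

shift_gripper(
  segments={"motion":[[-0.1, 0, 0, 0, 0, 0], [-0.15, 0, 0, 0, 0, 0], [-0.15, 0, -0.15, 0, 0, 0], [-0.16, -0.04, -0.4, 0, 0, 0], [0, 0, -0.2, 0, 0, 0], [0, 0, 0, 0, 0, 0], [0, 0, 0, 0, 0, 0]]},
  aperture=1,
  grip_force=15,
)

```text
t: 7.52
tcp_pos: [517.5, 179.4, 185.8]
orientation: [-3.115, -0.407, 0.0]
ft_force: [-0.7, -1.0, -0.6]
opening: 0.717
finger_force: 0.0
```

```bash
python3 -c "
from h import *
local();cv2.imwrite('pics/w6.png',r.capture('wrist'))"
```

```text
local [6.81323843 8.25153693] 185.7990240978316 F [-0.93044739 -0.8216516 ] -0.6430730328499845 open 0.7171594726093035 ff 0.0
```

View pics/w6.png

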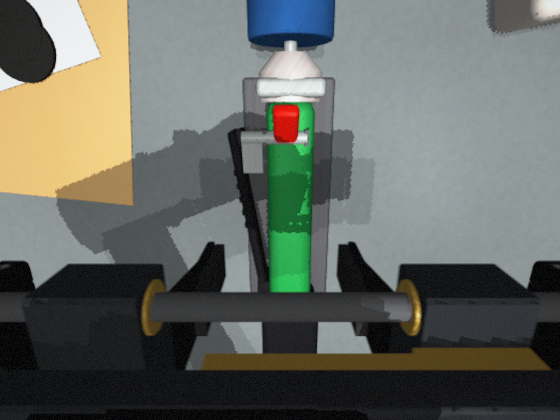

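The lever at (287,123) is now ahead of its pin at row 137, leaning to the drum, and the paddle is still out. I'll descend with the gripper fully open.

shift_gripper(
  segments={"motion":[[0, 0, 0, 0, 0, 0], [0, 0, 0, 0, 0, 0], [0, 0, 0, 0, 0, 0], [-0.01, 0, 0.3, 0, 0, 0], [0, 0, 0.3, 0, 0, 0], [0, 0, 0.25, 0, 0, 0], [0, 0, 0.2, 0, 0, 0], [0, 0, 0.15, 0, 0, 0], [0, 0, 0.14, 0, 0, 0], [0, 0, 0, 0, 0, 0]]},
  aperture=1,
  grip_force=15,
)

```text
t: 8.82
tcp_pos: [516.1, 178.8, 51.6]
orientation: [3.114, 0.407, -0.003]
ft_force: [-1.3, 0.1, 0.5]
opening: 1.003
finger_force: 0.0
```

```bash
python3 -c "
from h import *
local()"
```

```text
local [5.33265275 8.01560394] 51.601026969534736 F [-1.27995632  0.39576263] 0.5221619461615685 open 1.0026912563520345 ff 0.0
```

shift_gripper(
  segments={"motion":[[0, 0.03, 0, 0, 0, 0], [0, 0, 0, 0, 0, 0], [0, 0, 0, 0, 0, 0], [0, 0, 0, 0, 0, 0], [0, 0, 0, 0, 0, 0], [0, 0, 0, 0, 0, 0], [0, 0, 0, 0, 0, 0], [0, 0, 0, 0, 0, 0]]},
  aperture=0,
  grip_force=15,
)

```text
t: 9.82
tcp_pos: [519.2, 176.9, 53.4]
orientation: [-3.114, -0.408, -0.006]
ft_force: [4.7, 1.5, 0.4]
opening: 0.547
finger_force: 15.0
```

```bash
python3 -c "
from h import *
local()"
```

```text
local [7.80707236 5.4356335 ] 53.36620302225307 F [4.97671273 0.28142518] 0.3807159245887644 open 0.5469892575568054 ff 15.002689750981517
```

The opening is 47.6 mm, so the paddle is fully in. I'll hold.

shift_gripper(
  segments={"motion":[[0, 0, 0, 0, 0, 0], [0, 0, 0, 0, 0, 0], [0, 0, 0, 0, 0, 0], [0, 0, 0, 0, 0, 0], [0, 0, 0, 0, 0, 0], [0, 0, 0, 0, 0, 0], [0, 0, 0, 0, 0, 0], [0, 0, 0, 0, 0, 0], [0, 0, 0, 0, 0, 0], [0, 0, 0, 0, 0, 0], [0, 0, 0, 0, 0, 0], [0, 0, 0, 0, 0, 0]]},
  aperture=0,
  grip_force=15,
)

```text
t: 11.32
tcp_pos: [519.2, 176.9, 53.4]
orientation: [-3.114, -0.408, -0.006]
ft_force: [4.4, 1.3, 0.1]
opening: 0.544
finger_force: 15.0
```

shift_gripper(
  segments={"motion":[[0, 0, 0, 0, 0, 0], [0, 0, 0, 0, 0, 0], [0, -0.01, 0, 0, 0, 0], [0, -0.02, 0, 0, 0, 0], [0, 0, 0, 0, 0, 0], [0, 0, 0, 0, 0, 0], [0, 0, 0, 0, 0, 0]]},
  aperture=1,
  grip_force=15,
)

```text
t: 12.2
tcp_pos: [516.3, 178.8, 52.3]
orientation: [3.115, 0.407, -0.001]
ft_force: [-0.7, -0.3, -1.1]
opening: 0.997
finger_force: 0.0
```

```bash
python3 -c "
from h import *
local()"
```

```text
local [5.55450077 7.92499423] 52.31229484043271 F [-0.78849107 -0.06000506] -1.0925567571855808 open 0.9967312037000244 ff 0.0
```

In the tool's units: -35 mm is -0.35, -30 mm is -0.3.

shift_gripper(
  segments={"motion":[[0, 0, -0.15, 0, 0, 0], [0, 0, -0.25, 0, 0, 0], [0, 0, -0.3, 0, 0, 0], [0, 0, -0.35, 0, 0, 0], [0, 0, -0.35, 0, 0, 0], [0, 0, 0, 0, 0, 0], [0, 0, 0, 0, 0, 0]]},
  aperture=1,
)

```text
t: 13.08
tcp_pos: [516.2, 179.0, 192.8]
orientation: [-3.115, -0.407, 0.0]
ft_force: [0.6, -0.5, -1.2]
opening: 1.002
finger_force: 0.0
```

```bash
python3 -c "
from h import *
local();cv2.imwrite('pics/w7.png',r.capture('wrist'))"
```

```text
local [5.42894952 8.16764702] 192.8211770363161 F [ 0.44425506 -0.62649523] -1.213492033857284 open 1.0019279938727206 ff 0.0
```

View pics/w7.png

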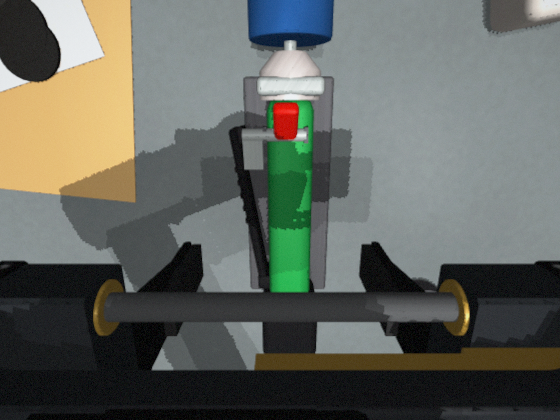

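The lever at (286,120) is still forward. The paddle's free end at (238,130) is back out where it was before the squeeze, and the gripper is clear.

```bash
python3 -c "
from rig import r
print(r.close_job())"
```

```text
the job is handed in; nothing more can be done
None
```

I flipped the sander's lever forward to its stop, held its paddle fully in for about 2 s and let it spring back out, without going near the polisher; the job is handed in at about 13 s, and no verdict was shown.

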